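# Home the number drum of a tag press and strike one tag

### The arm

A 7-joint arm with a two-finger parallel gripper is mounted at the origin on a cart in front of the work surface, level with it; the furniture and walls round the work are solid. World frame = base frame: x ahead of the robot, y to its left, z up, the work surface at z = 0. Lengths are in mm, angles in rad, forces in N, time in s.
With the tool pointing down it reaches from about 350 to 900 mm from the base axis. Payload 7.2 kg.
Tool frame: the origin (TCP) lies between the finger pads; the fingertips stand 25 mm ahead of it and the grasp point (between the pads) lies 6 mm ahead of it; z points along the fingers, y is the line along which they close (so a half turn about z gives the same grasp; the last joint's range is limited). The gripper opens to 88 mm and grips with 3 to 60 N. Pads are 20 mm wide; open, the fingers measure 115 mm over their backs; the gripper's body (75 mm by 178 mm) begins 61 mm behind the grasp point.
Start: joints at [1.117, 0.411, -0.013, 1.596, 0.006, 1.134, -0.082], TCP at [235.176, -579.068, 247.653] pointing down, gripper open.
Joint ranges: [-2.95, 2.95], [-0.29, 1.99], [-1.47, 1.44], [0.14, 2.54], [-1.03, 4.17], [0.13, 1.85], [-2.86, 2.86]. Speed limits (rad/s): [2.39, 2.39, 3.01, 3.01, 3.14, 3.14, 3.14].

### API

Orientations are given as a unit quaternion [w, x, y, z].
In Python, from workcell import state, cams, env gives the robot as it stands.
- The arm moves only by the tool send_rows, never from a script. Its argument "motion" is a list of rows, each a list of 6 numbers: the shift along the world's x, y, z in mm, then the turn, a rotation vector about the world's x, y, z in rad. In form: [[tx, ty, tz, rx, ry, rz], ...]. A call has 1 to 8 rows; each row shifts and turns the commanded pose from where the row before left it; what a row does not reach is not made up. A row lasts 1/8 s, in which the tool goes at most 62.5 mm and 10.7 degrees, less where a joint would pass 70% of its speed; a pose out of reach is approached as far as the arm can. A call with a gripper value outside its range is refused whole. "grip" is the finger opening in mm, from 0 to 87.8, set as the call begins (left out, the last holds). The fingers move at their own pace and stop on an object; "grip_force" is the grip in N (left out, the last holds). Time passes only in rows, so rows that do not move let the fingers close. It gives the time, the measured TCP pose, the force, the opening and the grip force at its end, in the units of the state.
- state(): the state, without advancing time (a new reading comes with each control period).
- cams.read_camera(name): name is "scene" or "side" or "wrist"; returns a dict with "color" (400x640x3 uint8, red, green, blue), "fx", "fy", "cx", "cy" (pixels), "rvec" (rotation vector, rad) and "tvec" (3), from world to camera coordinates, as OpenCV has them. Camera axes: x right, y down, z forward; pixel columns grow to the right and rows downward; lengths in mm; the calibration is good to about 2 mm. A picture is of the moment at which its call begins. There is no depth.
- env.finish_job(): hands the job in; it is judged then, once.
The state is a dict: "time_s": time; "joint_pos": joint angles; "joint_velocities": joint speeds; "effort": joint torques, N m; "eef_pos": TCP position; "ee_rot": TCP orientation; "wrist_force": force on the tool from outside, world axes, zero at the start; "wrist_torque": the same for the moment, N m; "grip_width": finger opening in mm; "grip_force": force on a finger pad.
Only numpy, scipy, OpenCV 4.12 (cv2) and the standard library are available. Lean on these libraries where they do the work, as an engineer would, in place of code of your own. Each camera call takes 0.05 s, during which the arm holds its last target. There are 200 camera calls.

### The job

Get the counter's tag press ready and strike one tag: first roll its rubber number drum with a fingertip, drawing the top of the drum towards the brass side, until the flats on its end collars drop home against the brass walls of the V. Then take the wooden-handled stamp from its ink tin, press it squarely on the sprung platen until the platen bottoms out level, and stand the stamp upright back on the middle of its tin. Leave the drum home, and leave the other things on the counter where they are.

Things in the scene. Friction and masses are not known exactly. Their poses are not given: they have to be found in the camera images.
- tag_press: The tag press, fixed: grey base plate 124 mm (x) by 244 mm (y), 12 mm thick; origin at the centre of its underside, z up; at yaw 0 its x points away from the robot, yaw within 0.3 rad. Cradle with drum on its +y half (centre y = +62 mm), sprung platen on its -y half (centre y = -62 mm). Directions x, y named for drum, cradle and platen are the press's.
- drum: Number drum lying along y in a 90-degree V of two cheeks. Origin mid-axis, y along the axis, z out of its flats. Black rubber sleeve 54 mm diameter, 56 mm long, grey lines and one yellow (at +z); a steel collar at each end, 44 mm diameter with a 6 mm deep flat, painted yellow. 0.4 kg. It is held in windows: turns freely, shifts and rises a few mm, cannot be lifted out.
- v_top (a point): Top of the rubber sleeve, mid-length, while the flats are clear of the walls: 84 mm above the counter at rest, 27 mm above the drum's axis. Part of the cradle. Draw a closed fingertip along the sleeve here, to -x, pressing 3 to 6 N (rubber friction about 0.6, the V is slippery), lift, go back to +x and repeat.
- flat_mid (a point): Midpoint between the two collars' flats, in their plane: 16 mm from the drum's axis along the drum's z; turns with it. The flats start facing upward to sideways, 55 to 190 degrees of roll from home, rolling with the top of the drum going to -x. At home the axis sinks 4 mm and shifts 4 mm to -x, pressure on the finger falls and a lightly pressing finger just slides.
- wall_mid (a point): Point of the cradle in the plane of the brass walls, midway between the cheeks, where flat_mid lies when the drum is home; 31 mm above the counter with the cradle at rest. The brass walls are the -x halves of the V (facing up and to +x at 45 degrees), the aluminium walls the +x halves.
- cradle (a joint): How far the cradle with the drum is pushed down on its springs: 0 at rest to 0.010 m. It begins to give at about 2 N on the drum and takes 0.8 N more per mm.
- platen_top (a point): Centre of the top face of the sprung platen, an aluminium plate 52 mm (x) by 84 mm (y) with a paper tag on it; 45 mm above the counter at rest; z is the plate's normal.
- platen (a joint): How far the platen is pushed down: 0 at rest to 0.008 m (bottomed out). It begins to give at 2 N, bottoms out at about 10 N and springs back.
- platen_rock (a joint): Rocking angle of the platen about the press's x axis, rad: 0 level, at most 0.12 either way, sprung (0.9 N m/rad). Pressing off-centre along y rocks it.
- stamp: Rubber stamp: foot 26 mm (x) by 60 mm (y), 16 mm high, with a turned brown wooden handle, round, up to 26 mm across, top 71 mm above the underside. Origin at the centre of the underside, z up along the handle. Its soft face gives 3 mm, so on the tin the origin stands 15 mm over the counter. 0.08 kg. Grip the handle about 45 mm up. Starts upright on the ink tin, at any yaw.
- ink_tin: Closed blue ink tin, fixed, flat, 73 mm (x) by 111 mm (y), 18 mm high; origin at the centre of its underside. It stands either to the right or to the left of the press.
- thread_tube: Bystander: upright tube of cream thread, 55 mm across, 146 mm high; origin at the centre of its underside.
- glue_bottle: Bystander: white glue bottle with red tip, 52 mm across, 143 mm high; origin at the centre of its underside. Stands on the other side of the press from the tin.
- spool: Bystander: green thread spool, 38 mm across, 50 mm high, upright; origin at the centre of its underside.
- tag_pack: Bystander: tied pack of tags, 49 by 93 mm, 23 mm high; origin at the centre of its underside.
- pin_tin: Bystander: round red tin, 60 mm across, 23 mm high; origin at the centre of its underside.

How it is judged (in metres and radians):
On the way, in this order (a step that is already met when the one before it is completed fails the run):
1. The drum is rolled home: the flats of its collars lie against the brass walls (distance between flat_mid and wall_mid below 0.0025 m), for 0.3 s.
2. The stamp, standing square on it, presses the platen down until it bottoms out level, with the drum still home (distance between flat_mid and wall_mid below 0.0025 m and value of joint platen above 0.0068 m and value of joint platen_rock between -0.05 and 0.05 rad and angle between stamp's own z axis and vertical below 0.12 rad and contact force between stamp and tag_press above 3 N), for 0.2 s.
At the end, for the whole second after the job is handed in: The flats of the drum lie home against the brass walls (flat_mid within 2.5 mm of wall_mid), the platen has sprung back (pushed down less than 2 mm), and the stamp stands released, upright (within 0.1 rad) and at rest on the ink tin, its origin within 30 mm of the tin's centre (distance between flat_mid and wall_mid below 0.0025 m and value of joint platen below 0.002 m and horizontal distance between stamp and ink_tin below 0.03 m and angle between stamp's own z axis and vertical below 0.1 rad and height (world z) of stamp between 0.012 and 0.023 m and linear speed of stamp below 0.02 m/s); the robot touches nothing.
It fails at once if A bystander (thread tube, glue bottle, spool, tag pack or pin tin) is moved by more than 30 mm (distance of any of thread_tube, glue_bottle, spool, tag_pack, pin_tin from where it was at the start of the episode above 0.03 m).
It also fails if it takes over 72 s, if anything falls off the work surface, if the arm or the gripper's body presses on something with over 40 N, if the wrist force passes 120 N, or if a joint passes its speed limit or range.

## Working session

There is one attempt and no reset: what is moved stays moved. The work goes in short steps, Python scripts to look and compute and a tool call to move; the robot and the scene stay as the last step left them, time stands still between calls to the robot, and variables do not carry over. Pictures are saved under pics/ and viewed, at most 10 in all, crops included, and the job is handed in when it is done.

Besides the shell and the picture viewer there is one more tool, called after "Request:" as name([rows], argument=value, ...), one row to a line, values as JSON. send_rows: Moves the arm, as the interface text tells. Its arguments: {"type":"object","properties":{"motion":{"type":"array"},"grip":{"type":"number"},"grip_force":{"type":"number"}},"required":["motion"]}

```bash
mkdir -p pics; ls
cat > h.py <<'E'
import numpy as np, cv2
from workcell import state, cams, env
def get(n):
    return cams.read_camera(n)
def ray(c,u,v):
    R,_=cv2.Rodrigues(np.array(c["rvec"],float)); t=np.array(c["tvec"],float).ravel()
    o=-R.T@t; d=R.T@np.array([(u-c["cx"])/c["fx"],(v-c["cy"])/c["fy"],1]); return o,d
def onz(c,u,v,z):
    o,d=ray(c,u,v); return (o+d*(z-o[2])/d[2]).round(1)
def proj(c,p):
    q,_=cv2.projectPoints(np.array(p,float).reshape(-1,3),np.array(c["rvec"],float),np.array(c["tvec"],float),np.array([[c["fx"],0,c["cx"]],[0,c["fy"],c["cy"]],[0,0,1.]]),None); return q.reshape(-1,2).round(1)
def save(c,f): cv2.imwrite("pics/"+f,c["color"][:,:,::-1])
E
python3 - <<'E'
from h import *
import pickle
s=get("scene"); d=get("side")
pickle.dump((s,d),open("c0.pkl","wb"))
cv2.imwrite("pics/a.png",cv2.resize(s["color"][:,:,::-1],(800,500),interpolation=cv2.INTER_CUBIC))
cv2.imwrite("pics/b.png",cv2.resize(d["color"][:,:,::-1],(800,500),interpolation=cv2.INTER_CUBIC))
for c in(s,d): print(c["fx"],c["cx"],c["cy"],ray(c,320,200))
print(state())
E
```

```text
pics
410.04615666089666 323.54560346237787 201.3804467884898 (array([259.56333012, 631.1356639 , 802.75837001]), array([ 0.27517966, -0.60959158, -0.74347856]))
450.47652662483125 316.3044361269941 196.26203846952927 (array([ 278.18004445, 1032.42069917,  972.02558183]), array([ 0.17597003, -0.73004834, -0.66045448]))
{'time_s': 0.1, 'joint_pos': array([ 1.11681041,  0.41182443, -0.01271893,  1.59693945,  0.0055955 ,
        1.13432306, -0.08220923]), 'joint_velocities': array([-0.00176763, -0.00311369,  0.00046209, -0.00092542,  0.00061042,
       -0.00146365,  0.00136718]), 'effort': array([ 3.55749318e-03, -5.89092743e+01,  6.44221958e-01, -2.91708630e+01,
       -5.37534035e-02,  1.44773367e-02,  1.77689083e-05]), 'eef_pos': array([ 234.99313896, -578.68680195,  246.8988614 ]), 'ee_rot': array([-7.05053773e-04,  9.81451654e-01,  1.91708421e-01, -1.86757962e-04]), 'wrist_force': array([-0.59821231,  0.03777453,  0.77631346]), 'wrist_torque': array([ 0.0359407 , -0.01676975, -0.03382395]), 'grip_force': 0.0, 'grip_width': 87.69184658655298}
```

View pics/a.png

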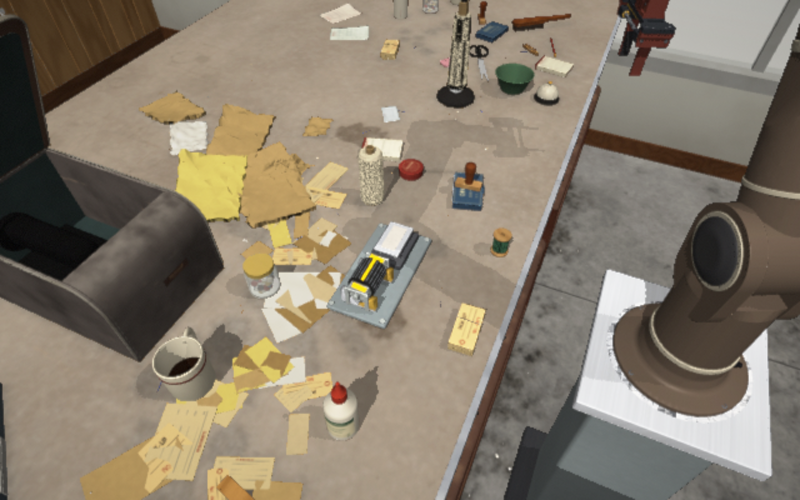

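View pics/b.png

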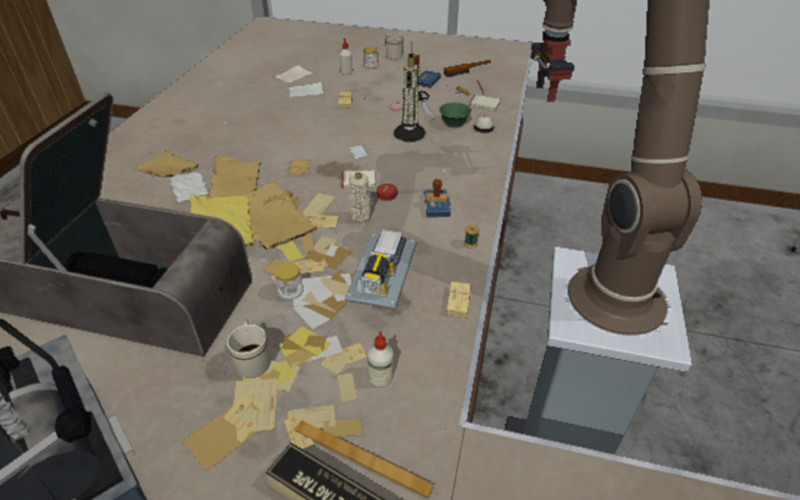

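The scene view shows the press with corners near (330,303), (384,325), (432,237), (383,222) in the 800x500 picture. The stamp is on the blue tin at (468,190), the glue is at (340,410), and the thread tube is at (372,175).

Run:
```python
from h import *
import pickle
s,d=pickle.load(open("c0.pkl","rb"))
k=1.25
for n,c,pts in (("scene",s,dict(c1=(330,303,12),c2=(384,326,12),c3=(432,237,12),c4=(383,222,12),platen=(398,241,45),tinN=(450,204,18),tinN2=(481,208,18),tinF=(484,175,18),handle=(470,166,80),tube=(371,150,146),spool=(502,234,50),pack=(468,327,23),pin=(411,166,23),glue=(339,385,143))),
 ("side",d,dict(c1=(348,299,12),c2=(400,306,12),c3=(416,238,12),c4=(378,233,12),platen=(392,241,45),handle=(437,182,80),tube=(359,175,146),spool=(472,228,50),glue=(380,340,143)))):
  for a,(u,v,z) in pts.items(): print(n,a,onz(c,u/k,v/k,z))
# blue tin
for c in(s,d):
  h=cv2.cvtColor(c["color"],cv2.COLOR_RGB2HSV)
  m=cv2.inRange(h,(100,90,40),(125,255,255)); 
  n,l,st,ce=cv2.connectedComponentsWithStats(m)
  for i in range(1,n):
    if st[i,4]>80: print(st[i],ce[i], onz(c,*ce[i],15))
w=get("wrist");print(w["fx"],ray(w,320,200),ray(w,420,200)[1])
```

```text
scene c1 [617.7 160.6  12. ]
scene c2 [502.  165.5  12. ]
scene c3 [505.5 -79.   12. ]
scene c4 [619.8 -76.9  12. ]
scene platen [553.8 -10.8  45. ]
scene tinN [ 504.9 -184.8   18. ]
scene tinN2 [ 437.4 -201.    18. ]
scene tinF [ 466.7 -312.5   18. ]
scene handle [ 488.4 -254.8   80. ]
scene tube [ 673.3 -138.4  146. ]
scene spool [ 366.9 -111.3   50. ]
scene pack [359.4 111.8  23. ]
scene pin [ 635.5 -266.1   23. ]
scene glue [477.1 356.9 143. ]
side c1 [610.4 170.5  12. ]
side c2 [486.8 162.   12. ]
side c3 [504.5 -85.9  12. ]
side c4 [607.5 -81.   12. ]
side platen [553.2 -20.8  45. ]
side handle [ 484.9 -257.4   80. ]
side tube [ 673.8 -142.9  146. ]
side spool [ 363.5 -117.1   50. ]
side glue [473.9 374.6 143. ]
[381  18  25  15 116] [392.69827586  26.40517241] [  675.1 -1027.8    15. ]
[364 151  20  12 115] [373.09565217 157.7826087 ] [ 479.7 -224.5   15. ]
[335  57  17  12 107] [342.85046729  63.10280374] [  669.6 -1046.3    15. ]
[342 160  17  13 148] [350.2027027  167.49324324] [ 472.  -219.3   15. ]
283.5659228028817 (array([ 295.71038209, -554.95808247,  384.34701797]), array([-0.21742194, -0.09857903, -0.97115092])) [-0.08493538 -0.42539763 -0.97149973]
```

Request:
send_rows([
  [32,50,8,0,0,-0.05],
  [32,50,8,0,0,-0.05],
  [32,50,8,0,0,-0.05],
  [32,50,8,0,0,-0.05],
  [32,50,0,0,0,-0.05],
  [32,50,0,0,0,-0.05],
  [32,50,0,0,0,-0.05],
  [32,50,0,0,0,-0.036],
], grip=0)

```text
time_s: 1.15
eef_pos: [491.8, -177.4, 279.7]
ee_rot: [0.0, 1.0, -0.001, 0.0]
wrist_force: [-0.3, -0.5, -0.4]
grip_width: 11.2
grip_force: 0.0
```

Request:
send_rows([
  [30,50,0,0,0,0],
  [30,50,0,0,0,0],
  [0,0,0,0,0,0],
  [0,0,0,0,0,0],
])

```text
time_s: 1.65
eef_pos: [550.8, -79.5, 279.2]
ee_rot: [0.0, 1.0, 0.0, -0.001]
wrist_force: [-0.2, -0.8, -0.8]
grip_width: 0.3
grip_force: 0.0
```

Run:
```python
from h import *
import pickle
w=get("wrist"); pickle.dump(w,open("w0.pkl","wb"))
cv2.imwrite("pics/c.png",cv2.resize(w["color"][:,:,::-1],(800,500),interpolation=cv2.INTER_CUBIC))
x=state();print(x["eef_pos"],x["ee_rot"],x["wrist_force"],x["time_s"],x["grip_width"])
```

```text
[550.61733691 -80.32925333 279.34811996] [ 3.31597257e-04  9.99999546e-01 -7.75325638e-04 -4.44664895e-04] [ 0.03679431 -1.01481702 -0.60980465] 1.7 0.1891943691776694
```

View pics/c.png

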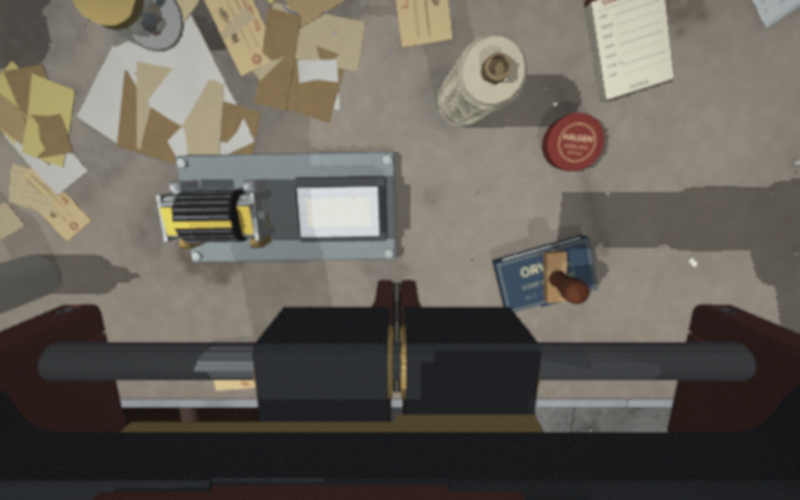

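The wrist view shows +x as up and +y as left. The press spans (178,156) to (396,260), and the yellow flats face up and a little towards -x at (210,222). The platen is at (340,212), the tin at (546,273), and the stamp top at (573,290) with its foot at (558,277).

Run:
```python
from h import *
import pickle
w=pickle.load(open("w0.pkl","rb"));k=1.25
for a,(u,v,z) in dict(c1=(178,156,12),c2=(394,153,12),c3=(396,260,12),c4=(181,263,12),b1=(182,163,12),b2=(387,160,12),b3=(389,253,12),b4=(196,257,12),plA=(298,187,45),plB=(379,187,45),plC=(381,238,45),plD=(301,239,45),drA=(176,192,80),drB=(174,240,80),sleeveL=(171,216,84),sleeveR=(240,216,84),line=(210,221,84),t1=(494,260,18),t2=(587,235,18),t3=(596,283,18),t4=(506,310,18),f1=(545,254,34),f2=(565,251,34),f3=(569,296,34),f4=(547,303,34),top=(575,291,84)).items(): print(a,onz(w,u/k,v/k,z))
```

```text
c1 [623.6 159.9  12. ]
c2 [626.6 -78.1  12. ]
c3 [504.5 -80.2  12. ]
c4 [501.  174.7  12. ]
b1 [616.1 156.6  12. ]
b2 [619.2 -70.4  12. ]
b3 [513.1 -72.   12. ]
b4 [508.4 155.9  12. ]
plA [592.  21.  45.]
plB [591.9 -62.7  45. ]
plC [538.1 -64.2  45. ]
plD [537.   21.5  45. ]
drA [589.7 126.3  80. ]
drB [543.6 135.2  80. ]
sleeveL [567.6 132.   84. ]
sleeveR [567.6  66.9  84. ]
line [562.9  95.8  84. ]
t1 [ 506.  -194.6   18. ]
t2 [ 535.7 -299.3   18. ]
t3 [ 477.6 -317.5   18. ]
t4 [ 443.3 -213.2   18. ]
f1 [ 517.4 -246.4   34. ]
f2 [ 520.8 -268.3   34. ]
f3 [ 467.5 -279.    34. ]
f4 [ 458.9 -254.6   34. ]
top [ 492.2 -258.4   84. ]
```

Request:
send_rows([
  [6,45,-20,0,0,0],
  [6,45,-30,0,0,0],
  [6,45,-35,0,0,0],
  [5,46,-35,0,0,0],
  [0,0,-30,0,0,0],
  [0,0,-9,0,0,0],
  [0,0,0,0,0,0],
  [0,0,0,0,0,0],
], grip_force=20)

```text
time_s: 2.7
eef_pos: [575.1, 100.9, 122.1]
ee_rot: [0.0, 1.0, -0.001, 0.001]
wrist_force: [0.5, 0.1, 0.7]
grip_width: 0.2
grip_force: 0.0
```

Run:
```python
from h import *
import pickle
w=get("wrist"); pickle.dump(w,open("w1.pkl","wb"))
c=w["color"][:,:,::-1]
cv2.imwrite("pics/d.png",cv2.resize(c,(800,500),interpolation=cv2.INTER_CUBIC))
x=state();print(x["eef_pos"],x["wrist_force"],x["joint_pos"])
print(proj(w,[[x["eef_pos"][0],x["eef_pos"][1],x["eef_pos"][2]-25],[564,101,84]])*1.25)
```

```text
[575.09895314 101.10340148 122.15258047] [ 0.7607996   0.77712132 -0.0457972 ] [-0.01784602  0.49869069 -0.31967589  1.80931053  0.20001209  0.86278026
 -2.00406259]
[[394.125 301.   ]
 [394.5   311.25 ]]
```

View pics/d.png

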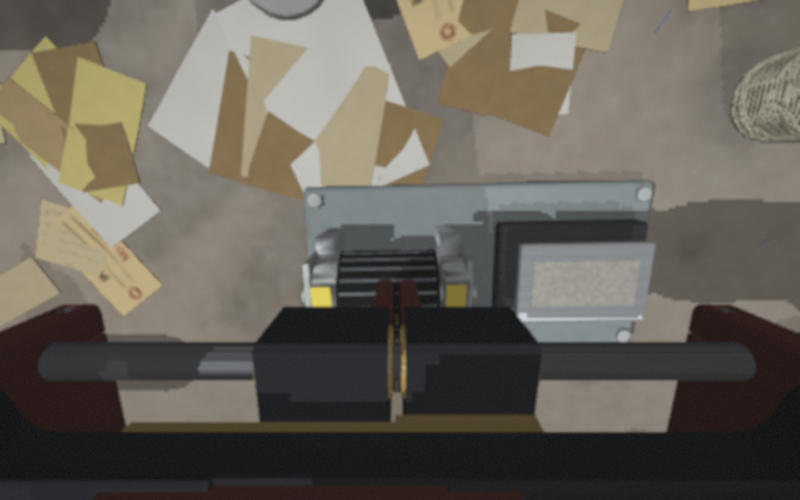

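The finger is centred on the sleeve, above its +x side at about (394,300).

Request:
send_rows([
  [0,0,-8,0,0,0],
  [0,0,-4,0,0,0],
  [0,0,-2,0,0,0],
  [0,0,-2,0,0,0],
  [0,0,0,0,0,0],
  [0,0,0,0,0,0],
])

```text
time_s: 3.5
eef_pos: [574.3, 101.8, 104.9]
ee_rot: [0.0, 1.0, -0.0, 0.0]
wrist_force: [-1.1, -1.3, 3.9]
grip_width: 0.6
grip_force: 2.6
```

Request:
send_rows([
  [0,0,-1,0,0,0],
  [-3,0,0,0,0,0],
  [-4,0,0,0,0,0],
  [-4,0,0,0,0,0],
])

```text
time_s: 4.0
eef_pos: [565.0, 101.6, 104.7]
ee_rot: [-0.0, 1.0, -0.0, 0.002]
wrist_force: [3.2, -2.7, 5.6]
grip_width: 0.5
grip_force: 2.8
```

Request:
send_rows([
  [-4,0,0,0,0,0],
  [-4,0,0,0,0,0],
  [-3,0,0,0,0,0],
])

```text
time_s: 4.38
eef_pos: [553.8, 101.5, 104.6]
ee_rot: [0.0, 1.0, -0.0, 0.002]
wrist_force: [1.3, -1.8, 5.7]
grip_width: 0.4
grip_force: 2.7
```

Request:
send_rows([
  [0,0,6,0,0,0],
  [0,0,14,0,0,0],
  [40,0,20,0,0,0],
  [0,0,0,0,0,0],
])

```text
time_s: 4.88
eef_pos: [595.0, 102.3, 145.7]
ee_rot: [-0.001, 1.0, -0.001, 0.002]
wrist_force: [-0.4, -0.2, 0.0]
grip_width: 0.2
grip_force: 0.0
```

Run:
```python
from h import *
import pickle
w=get("wrist"); pickle.dump(w,open("w2.pkl","wb")); s=get("scene"); d=get("side")
p=[564,101,70]
def crop(c,r):
    u,v=proj(c,p)[0].astype(int); i=c["color"][max(v-r,0):v+r,max(u-r,0):u+r,::-1]; return cv2.resize(i,(400,400),interpolation=cv2.INTER_CUBIC)
cv2.imwrite("pics/e.png",np.hstack([crop(s,35),crop(w,90)]))
x=state();print(x["eef_pos"],x["wrist_force"])
```

```text
[591.01863038 102.14423743 143.25392836] [ 0.30881802  0.83734597 -0.5216182 ]
```

View pics/e.png

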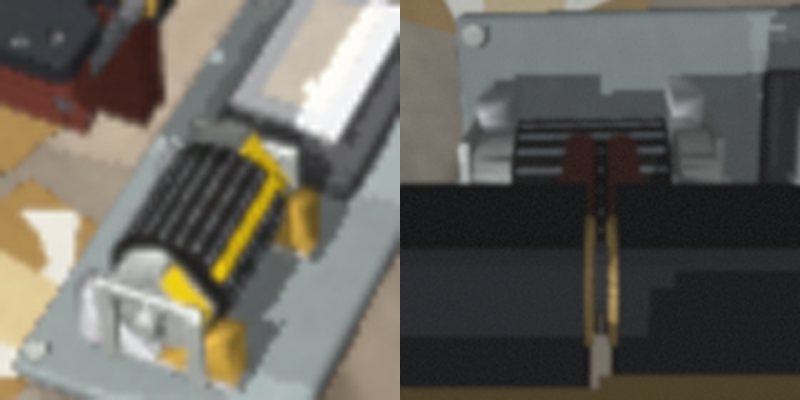

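The scene crop shows the yellow flats facing -x and still a little upward, so about 70° remains. I'll repeat the stroke.

Request:
send_rows([
  [-16,0,-18,0,0,0],
  [0,0,-14,0,0,0],
  [0,0,-4,0,0,0],
  [0,0,-3,0,0,0],
  [0,0,0,0,0,0],
  [0,0,0,0,0,0],
])

```text
time_s: 5.78
eef_pos: [576.6, 102.0, 105.2]
ee_rot: [0.0, 1.0, -0.0, 0.0]
wrist_force: [-2.6, -0.9, 4.8]
grip_width: 0.2
grip_force: 2.3
```

Request:
send_rows([
  [-3,0,0,0,0,0],
  [-4,0,0,0,0,0],
  [-4,0,0,0,0,0],
  [-4,0,0,0,0,0],
  [-4,0,0,0,0,0],
  [-4,0,0,0,0,0],
])

```text
time_s: 6.52
eef_pos: [553.3, 101.7, 105.0]
ee_rot: [0.0, 1.0, -0.0, 0.001]
wrist_force: [3.0, -2.0, 5.3]
grip_width: 0.4
grip_force: 2.4
```

Request:
send_rows([
  [0,0,6,0,0,0],
  [0,0,14,0,0,0],
  [24,0,0,0,0,0],
  [0,0,-11,0,0,0],
  [0,0,-6,0,0,0],
  [0,0,-3,0,0,0],
  [0,0,0,0,0,0],
  [0,0,0,0,0,0],
])

```text
time_s: 7.52
eef_pos: [576.5, 102.0, 104.8]
ee_rot: [0.0, 1.0, 0.0, -0.0]
wrist_force: [-2.4, -0.3, 5.3]
grip_width: 0.7
grip_force: 2.3
```

Request:
send_rows([
  [-3,0,0,0,0,0],
  [-4,0,0,0,0,0],
  [-4,0,0,0,0,0],
])

```text
time_s: 7.9
eef_pos: [565.8, 101.8, 104.7]
ee_rot: [0.0, 1.0, -0.0, -0.0]
wrist_force: [0.2, 0.2, 3.6]
grip_width: 0.6
grip_force: 1.9
```

Request:
send_rows([
  [-4,0,0,0,0,0],
  [-4,0,0,0,0,0],
])

```text
time_s: 8.15
eef_pos: [557.4, 101.7, 104.4]
ee_rot: [0.0, 1.0, -0.0, -0.0]
wrist_force: [-0.2, -1.3, 3.0]
grip_width: 0.4
grip_force: 1.3
```

Request:
send_rows([
  [0,0,6,0,0,0],
  [0,0,14,0,0,0],
  [-50,0,40,0,0,0],
  [-50,0,40,0,0,0],
  [0,-50,20,0,0,0],
  [0,0,0,0,0,0],
])

```text
time_s: 8.9
eef_pos: [461.5, 49.0, 225.4]
ee_rot: [0.001, 1.0, -0.002, 0.002]
wrist_force: [0.4, 0.3, 0.4]
grip_width: 0.7
grip_force: 0.0
```

Run:
```python
from h import *
w=get("wrist"); s=get("scene"); d=get("side")
p=[564,101,70]
def crop(c,r):
    u,v=proj(c,p)[0].astype(int); i=c["color"][max(v-r,0):v+r,max(u-r,0):u+r,::-1]; return cv2.resize(i,(400,400),interpolation=cv2.INTER_CUBIC)
cv2.imwrite("pics/f.png",np.hstack([crop(s,35),crop(w,70)]))
x=state();print(x["eef_pos"],x["wrist_force"])
```

```text
[460.73034971  52.50349341 223.04845997] [-0.31413632  0.49964734  0.3191243 ]
```

View pics/f.png

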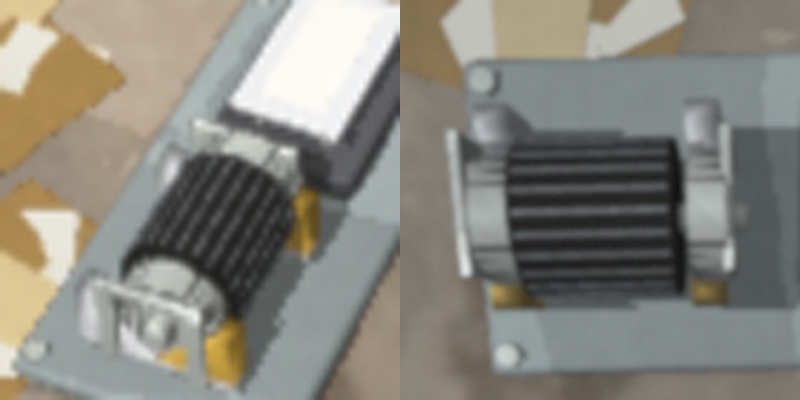

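The flats are now out of sight below, and the force dropped by about 2.5 N, which fits home. I'll make one light confirming stroke.

Request:
send_rows([
  [38,17,-20,0,0,0],
  [38,17,-25,0,0,0],
  [36,16,-25,0,0,0],
  [0,0,-25,0,0,0],
  [0,0,-16,0,0,0],
  [0,0,-6,0,0,0],
  [0,0,0,0,0,0],
  [0,0,0,0,0,0],
])

```text
time_s: 10.05
eef_pos: [573.1, 101.9, 106.8]
ee_rot: [-0.0, 1.0, -0.0, 0.001]
wrist_force: [0.1, 0.2, -0.3]
grip_width: 0.4
grip_force: 0.0
```

Request:
send_rows([
  [0,0,-2,0,0,0],
  [-4,0,0,0,0,0],
  [-4,0,0,0,0,0],
  [-4,0,0,0,0,0],
])

```text
time_s: 10.55
eef_pos: [560.7, 102.0, 104.1]
ee_rot: [-0.0, 1.0, -0.0, 0.001]
wrist_force: [2.4, -0.3, 2.7]
grip_width: 0.4
grip_force: 1.3
```

Request:
send_rows([
  [-4,0,0,0,0,0],
  [-4,0,0,0,0,0],
  [0,0,0,0,0,0],
])

```text
time_s: 10.92
eef_pos: [552.1, 102.0, 103.7]
ee_rot: [0.0, 1.0, -0.0, -0.0]
wrist_force: [0.8, -0.1, 3.4]
grip_width: 0.4
grip_force: 1.5
```

The finger slid at the lower height, so the drum is home. Next is the stamp.

Request:
send_rows([
  [0,0,16,0,0,0],
  [-7,-12,40,0,0,0],
  [-20,-60,40,0,0,0],
  [-20,-58,0,0,0,0],
  [-20,-58,0,0,0,0],
  [-20,-58,0,0,0,0],
  [-20,-58,0,0,0,0],
  [0,-58,0,0,0,0],
], grip=60)

```text
time_s: 11.92
eef_pos: [447.0, -251.8, 194.1]
ee_rot: [-0.0, 1.0, -0.0, -0.0]
wrist_force: [1.3, -1.1, 0.9]
grip_width: 60.1
grip_force: 0.0
```

Request:
send_rows([
  [0,0,0,0,0,0],
  [0,0,0,0,0,0],
])

```text
time_s: 12.18
eef_pos: [448.7, -249.3, 193.3]
ee_rot: [-0.001, 1.0, -0.0, -0.0]
wrist_force: [0.0, -0.2, 0.0]
grip_width: 60.2
grip_force: 0.0
```

Run:
```python
from h import *
import pickle
w=get("wrist"); pickle.dump(w,open("w3.pkl","wb"))
cv2.imwrite("pics/g.png",cv2.resize(w["color"][:,:,::-1],(800,500),interpolation=cv2.INTER_CUBIC))
x=state();print(x["eef_pos"],x["wrist_force"],x["joint_pos"])
```

```text
[ 448.9571076  -248.65929424  193.29449347] [ 0.18260806  1.31049412 -0.47882716] [ 0.58402936  0.29121902 -0.20784109  1.91687771  0.07241078  0.94141297
 -1.22742709]
```

View pics/g.png

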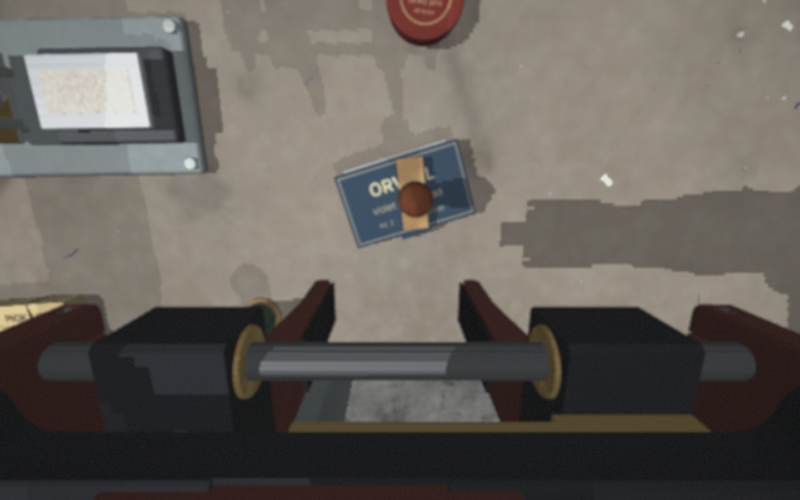

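The handle top is at (415,198) and the foot spans about (396,157) to (430,232). The tin corners are (335,179), (459,140), (475,213) and (360,247).

Run:
```python
from h import *
import pickle
w=pickle.load(open("w3.pkl","rb"));k=1.25
g=lambda u,v,z:onz(w,u/k,v/k,z)
print(g(415,198,84))
T=[g(*p,18) for p in((335,179),(459,140),(475,213),(360,247))];print(np.mean(T,0),T)
F=[g(*p,31) for p in((396,157),(423,155),(428,228),(402,235))];print(np.mean(F,0),F)
P=[g(*p,45) for p in((149,52),(152,125),(40,130))];print(P)
```

```text
[ 490.5 -263.    84. ]
[ 486.125 -259.2     18.   ] [array([ 500.6, -197. ,   18. ]), array([ 532.8, -303. ,   18. ]), array([ 471. , -319.7,   18. ]), array([ 440.1, -217.1,   18. ])]
[ 488.2 -263.5   31. ] [array([ 518.8, -249.9,   31. ]), array([ 520.3, -271.9,   31. ]), array([ 459.9, -277.2,   31. ]), array([ 453.8, -255. ,   31. ])]
[array([592.7, -69.9,  45. ]), array([542.3, -63.7,  45. ]), array([538.8,  22.7,  45. ])]
```

Request:
send_rows([
  [21,-7,-20,0,0,0],
  [20,-7,-30,0,0,0],
  [0,0,-20,0,0,0],
  [0,0,-25,0,0,0],
  [0,0,-20,0,0,0],
  [0,0,-12,0,0,0],
  [0,0,0,0,0,0],
  [0,0,0,0,0,0],
])

```text
time_s: 13.22
eef_pos: [490.4, -263.9, 66.9]
ee_rot: [0.0, 1.0, 0.0, 0.0]
wrist_force: [-0.6, -0.1, 0.1]
grip_width: 59.7
grip_force: 0.0
```

Request:
send_rows([
  [0,0,0,0,0,0],
  [0,0,0,0,0,0],
  [0,0,0,0,0,0],
  [0,0,0,0,0,0],
  [0,0,0,0,0,0],
  [0,0,0,0,0,0],
], grip=0, grip_force=25)

```text
time_s: 13.98
eef_pos: [489.9, -264.2, 66.2]
ee_rot: [0.0, 1.0, -0.0, 0.0]
wrist_force: [-0.2, 0.6, 0.4]
grip_width: 24.4
grip_force: 25.0
```

Request:
send_rows([
  [0,0,15,0,0,0],
  [0,0,25,0,0,0],
  [5,20,25,0,0,-0.165],
  [10,30,0,0,0,-0.165],
  [10,30,0,0,0,-0.165],
  [10,30,0,0,0,-0.165],
  [10,30,0,0,0,-0.165],
  [10,30,0,0,0,-0.165],
])

```text
time_s: 14.98
eef_pos: [545.3, -93.1, 132.1]
ee_rot: [-0.0, 0.879, -0.477, 0.0]
wrist_force: [-0.5, 0.3, -1.2]
grip_width: 24.6
grip_force: 25.0
```

Request:
send_rows([
  [10,30,0,0,0,-0.165],
  [10,30,0,0,0,-0.165],
  [0,13,0,0,0,-0.165],
  [0,0,0,0,0,-0.165],
  [0,0,0,0,0,0],
  [0,0,0,0,0,0],
])

```text
time_s: 15.72
eef_pos: [562.8, -23.8, 128.1]
ee_rot: [-0.003, -0.7, 0.714, 0.004]
wrist_force: [-0.2, 0.6, -0.8]
grip_width: 24.5
grip_force: 25.0
```

Run:
```python
from h import *
import pickle
w=get("wrist"); s=get("scene"); d=get("side"); pickle.dump((w,s,d),open("w4.pkl","wb"))
x=state();e=x["eef_pos"];print(e,x["ee_rot"],x["wrist_force"],x["grip_width"])
def crop(c,r):
    u,v=proj(c,[564,20,60])[0].astype(int); i=c["color"][max(v-r,0):v+r,max(u-r,0):u+r,::-1]; return cv2.resize(i,(400,400),interpolation=cv2.INTER_CUBIC)
cv2.imwrite("pics/i.png",np.hstack([crop(s,55),cv2.resize(w["color"][:,:,::-1],(400,400))]))
```

```text
[562.75544174 -25.61298358 128.16684808] [-0.0020054  -0.69819182  0.71589363  0.00452523] [-0.62127613  0.05513704  0.03394651] 24.563679107822338
```

View pics/i.png

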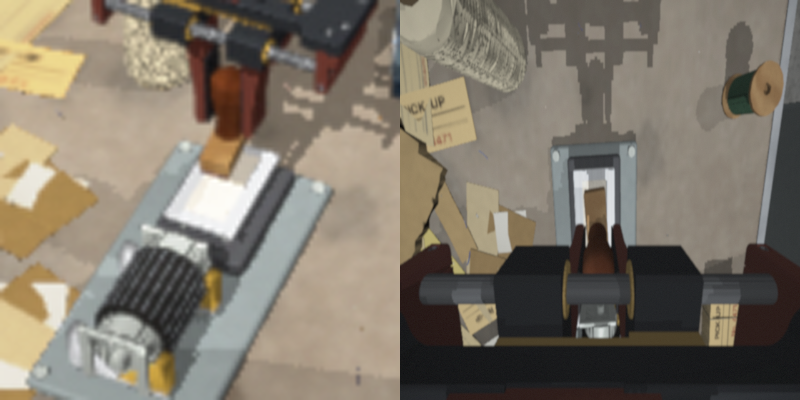

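The stamp is held upright and lined up with the platen, and the drum still looks home.

Request:
send_rows([
  [2,4,-8,0,0,0],
  [0,0,-10,0,0,0],
  [0,0,-8,0,0,0],
  [0,0,-5,0,0,0],
  [0,0,-3,0,0,0],
  [0,0,-2,0,0,0],
  [0,0,0,0,0,0],
  [0,0,0,0,0,0],
], grip_force=45)

```text
time_s: 16.88
eef_pos: [565.0, -21.2, 92.5]
ee_rot: [-0.002, -0.698, 0.716, 0.004]
wrist_force: [-2.4, 0.1, 2.2]
grip_width: 23.9
grip_force: 45.0
```

Request:
send_rows([
  [0,0,-2,0,0,0],
  [0,0,-2,0,0,0],
  [0,0,-1,0,0,0],
  [0,0,0,0,0,0],
])

```text
time_s: 17.38
eef_pos: [565.1, -21.3, 87.4]
ee_rot: [-0.002, -0.698, 0.716, 0.004]
wrist_force: [-2.2, 0.9, 6.0]
grip_width: 23.6
grip_force: 45.0
```

Request:
send_rows([
  [0,0,-1.5,0,0,0],
  [0,0,-1.5,0,0,0],
  [0,0,0,0,0,0],
  [0,0,0,0,0,0],
])

```text
time_s: 17.88
eef_pos: [565.3, -21.3, 85.1]
ee_rot: [-0.002, -0.698, 0.716, 0.004]
wrist_force: [-4.0, 0.6, 12.1]
grip_width: 24.1
grip_force: 45.0
```

Request:
send_rows([
  [0,0,-1,0,0,0],
  [0,0,-1,0,0,0],
  [0,0,0,0,0,0],
  [0,0,0,0,0,0],
  [0,0,0,0,0,0],
])

```text
time_s: 18.5
eef_pos: [565.7, -21.7, 84.7]
ee_rot: [-0.001, -0.698, 0.716, 0.003]
wrist_force: [-8.7, -1.0, 29.7]
grip_width: 24.2
grip_force: 45.0
```

Run:
```python
from h import *
s=get("scene"); d=get("side"); x=state();print(x["eef_pos"],x["wrist_force"],x["wrist_torque"],x["grip_width"])
def crop(c,r):
    u,v=proj(c,[564,0,50])[0].astype(int); i=c["color"][max(v-r,0):v+r,max(u-r,0):u+r,::-1]; return cv2.resize(i,(400,400),interpolation=cv2.INTER_CUBIC)
cv2.imwrite("pics/j.png",np.hstack([crop(s,45),crop(d,40)]))
```

```text
[565.67738008 -21.64868407  84.71824448] [-9.3621777  -1.21433419 29.01332493] [0.22134251 2.17095808 0.08189266] 23.952473308510967
```

View pics/j.png

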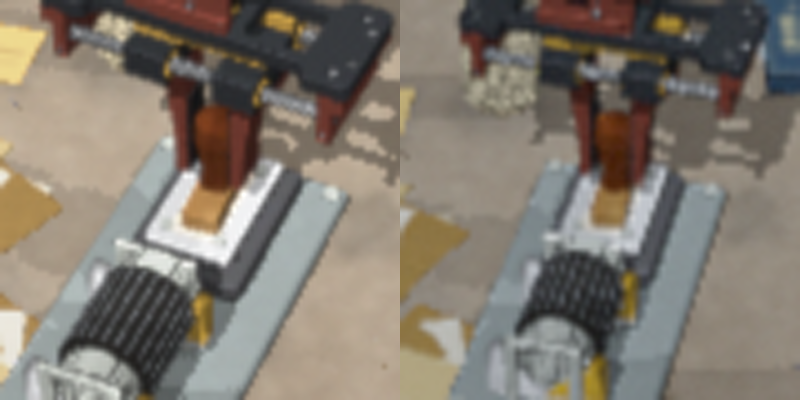

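The platen is bottomed out at 29 N and level, with the stamp upright and the drum home. Now back to the tin.

Request:
send_rows([
  [0,0,5,0,0,0],
  [0,0,10,0,0,0],
  [0,0,20,0,0,0],
  [0,0,15,0,0,0],
  [-8,-25,0,0,0,0.165],
  [-10,-30,0,0,0,0.165],
  [-10,-30,0,0,0,0.165],
  [-10,-30,0,0,0,0.165],
])

```text
time_s: 19.6
eef_pos: [526.7, -137.0, 132.3]
ee_rot: [0.004, 0.894, -0.449, -0.003]
wrist_force: [0.8, -0.5, -0.3]
grip_width: 24.2
grip_force: 45.0
```

Request:
send_rows([
  [-10,-30,0,0,0,0.165],
  [-10,-30,0,0,0,0.165],
  [-10,-30,0,0,0,0.165],
  [-9,-35,0,0,0,0.165],
  [0,0,0,0,0,0.165],
  [0,0,0,0,0,0.165],
  [0,0,0,0,0,0],
  [0,0,0,0,0,0],
])

```text
time_s: 20.6
eef_pos: [487.9, -261.2, 132.2]
ee_rot: [0.004, 1.0, 0.025, -0.001]
wrist_force: [-0.4, -0.0, 0.5]
grip_width: 24.1
grip_force: 45.0
```

Run:
```python
from h import *
x=state();print(x["eef_pos"],x["ee_rot"],x["wrist_force"],x["grip_width"],x["time_s"])
```

```text
[ 487.94760093 -261.21241109  132.20464046] [ 4.45705944e-03  9.99678642e-01  2.49461677e-02 -6.60363666e-04] [-0.36540877 -0.0167447   0.45007506] 24.137679524391867 20.6
```

Request:
send_rows([
  [0,0,-20,0,0,0],
  [0,0,-20,0,0,0],
  [0,0,-15,0,0,0],
  [0,0,-5,0,0,0],
  [0,0,-3,0,0,0],
  [0,0,-2,0,0,0],
  [0,0,0,0,0,0],
  [0,0,0,0,0,0],
])

```text
time_s: 21.6
eef_pos: [488.1, -261.3, 67.5]
ee_rot: [0.005, 1.0, 0.027, -0.0]
wrist_force: [-0.8, 0.0, -0.4]
grip_width: 23.6
grip_force: 45.0
```

Request:
send_rows([
  [0,0,-1,0,0,0],
  [0,0,-0.5,0,0,0],
  [0,0,0,0,0,0],
  [0,0,0,0,0,0],
])

```text
time_s: 22.1
eef_pos: [487.9, -261.3, 66.0]
ee_rot: [0.004, 1.0, 0.027, -0.001]
wrist_force: [-2.5, 0.5, 4.1]
grip_width: 24.0
grip_force: 45.0
```

On the tin. Releasing and backing straight up.

Request:
send_rows([
  [0,0,0,0,0,0],
  [0,0,0,0,0,0],
  [0,0,0,0,0,0],
  [0,0,0,0,0,0],
  [0,0,15,0,0,0],
  [0,0,30,0,0,0],
  [0,0,40,0,0,0],
  [0,0,40,0,0,0],
], grip=60)

```text
time_s: 23.1
eef_pos: [487.8, -261.3, 193.0]
ee_rot: [0.005, 1.0, 0.027, -0.0]
wrist_force: [0.7, 0.0, -0.0]
grip_width: 60.1
grip_force: 0.0
```

Request:
send_rows([
  [-40,0,20,0,0,0],
  [-20,0,20,0,0,0],
  [0,0,0,0,0,0],
  [0,0,0,0,0,0],
])

```text
time_s: 23.6
eef_pos: [428.7, -261.0, 230.8]
ee_rot: [0.004, 1.0, 0.027, -0.0]
wrist_force: [-0.4, 0.4, -0.2]
grip_width: 59.8
grip_force: 0.0
```

Run:
```python
from h import *
w=get("wrist"); s=get("scene")
u,v=proj(s,[540,-50,50])[0].astype(int); i=s["color"][v-110:v+110,u-110:u+110,::-1]
cv2.imwrite("pics/k.png",np.hstack([cv2.resize(i,(400,400),interpolation=cv2.INTER_CUBIC),cv2.resize(w["color"][:,60:460,::-1],(400,400))]))
print(proj(w,[488,-261,86]),state()["wrist_force"])
```

```text
[[318.1 136.8]] [ 0.08451471 -0.42890199  0.1862791 ]
```

View pics/k.png

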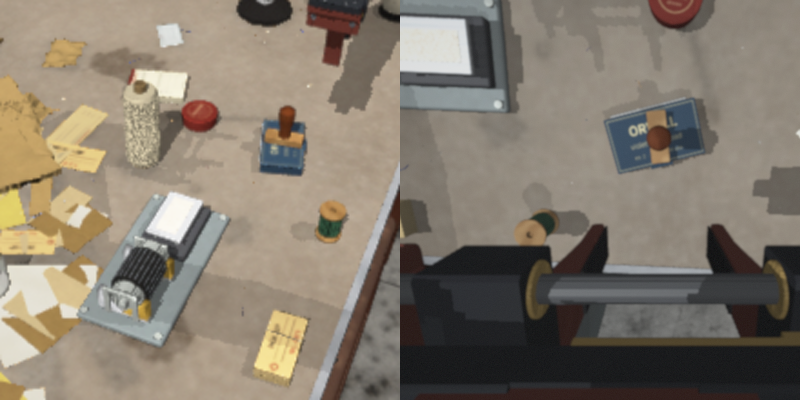

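The stamp stands upright on the middle of the tin at (657,136), the drum is home, the platen is up, and the other things are where they were.

```bash
python3 -c "
from workcell import env
print(env.finish_job())"
```

```text
the job is handed in; nothing more can be done
None
```

I rolled the drum home, pressed the stamp on the platen until it bottomed out level, stood the stamp back on the middle of its tin and handed the job in at about 24 s; the hand-in gave no verdict.

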